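# Rinse the lid lifter and hold the sample box open

## Task

Take the lid lifter out of its stand by its orange handle and dip its round foot into the lower half of the small beaker, then raise the lid of the blue sample box with the rinsed lifter's foot under the lid's steel bar, and finish while still holding it there, with the lid propped on the lifter at 45 degrees (give or take 7). The lid falls shut by itself, so do not let go; the gripper must never touch the box or its lid. Keep the beaker upright in its place and leave the dropper bottle and the amber bottle where they are.

Things in the scene. Friction and masses are not known exactly. Their poses are not given: they have to be found in the camera images.
- lifter: the lid lifter, 90 g, round about its z axis, 168 mm tall, standing upright in its stand: a flat steel foot 40 mm across and 6 mm thick at the bottom, a bare stem 7 mm thick above it, and an orange plastic handle 24 mm across from 115 to 168 mm above the underside (its straight sides reach from 121 to 162 mm). Origin: centre of the foot's underside; z runs up along the stem. The upper face of the foot is flat, so the bar simply rests on it beside the stem.
- lifter_grip (a point): middle of the lifter's handle, on its axis, 142 mm above the foot's underside
- stand: grey round stand of the lifter, 64 mm across, 15 mm high, fixed to the bench: a shallow open cup, inside 48 mm across, floor 4 mm thick, in which the lifter's foot stands loosely; lift it straight up. Origin: centre of the underside
- beaker: small clear glass beaker about half full of water, loose on the bench, 100 mm high, 66 mm across the rim, straight inside about 56 mm across, floor 2 mm thick. Origin: centre of the underside; z up. Its lower half is what lies less than 50 mm above its underside
- sample_box: blue sample box with a pale grey lid, fixed to the bench: 120 mm (x) by 130 mm (y) by 65 mm high without the lid; vials inside. Origin: centre of the underside; -x is its front, where the lid's bar is; the hinge runs along y at its far upper edge. The lid counts as part of it
- lid_bar (a point): middle of the round steel bar at the lid's front, a handle loop: the bar is 7 mm thick, runs along the box's y, 80 mm long, with an end arm at each end (73 mm free between them). With the lid shut it stands 30 mm in front of the box and lid edge, 70.5 mm above the bench (5.5 mm higher than the hinge axis), and the space below it is open down to the bench. It moves with the lid on a circle of 155 mm radius about the hinge; about 2 N upwards on it carries the lid
- lid_hinge (a point): middle of the hinge axis, 65 mm above the bench, 65 mm behind the box's centre (+x of the box); the axis runs along the box's y
- lid (a joint): angle of the lid in rad: 0 shut, grows as it opens, 0.785 is 45 degrees, stop at 1.35. A weak spring and its weight close it from any angle
- dropper: bystander: brown dropper bottle with black bulb, 38 mm across, 99 mm high, right of the box; origin: centre of the underside
- amber_bottle: bystander: amber bottle with white cap, 49 mm across, 96 mm high, to the right of the lifter and beaker; origin: centre of the underside
Mind the look-alikes: they are no part of the job. There is more than one size of the lifter; the one meant has the size given above.

How it is judged:
By the outcome, as a careful person would: the job done as asked, in the order asked, and still so for the second after the job is handed in, while the arm keeps its last pose, push and grip.
It also fails if it takes over 51 s, if anything falls off the work surface, if the arm or the gripper's body presses on something with over 40 N, if the wrist force passes 120 N, or if a joint passes its speed limit or range.

## Robot

A 6-joint arm with a two-finger parallel gripper is mounted at the origin on the work surface; the furniture and walls round the work are solid. World frame = base frame: x ahead of the robot, y to its left, z up, the work surface at z = 0. Lengths are in m, angles in rad, forces in N, time in s.
With the tool pointing down it reaches from about 0.35 to 0.775 m from the base axis. Payload 7.3 kg.
Tool frame: the origin (TCP) lies at the very end of the fingers, on their centre line; the grasp point (between the pads) lies 19 mm behind it; z points along the fingers, y is the line along which they close (so a half turn about z gives the same grasp; the last joint's range is limited). The gripper opens to 92 mm and grips with 3 to 60 N. Pads are 19 mm wide; open, the fingers measure 130 mm over their backs; the gripper's body (75 mm by 190 mm) begins 47 mm behind the grasp point.
Start: joints at [1.204, 0.342, 1.524, -0, 1.275, -0.146], TCP at [0.115, 0.512, 0.227] pointing down, gripper open.
Joint ranges: [-2.53, 2.53], [-0.77, 2.02], [0.04, 2.7], [-1, 4.14], [0.28, 2.66], [-3.11, 3.11]. Speed limits (rad/s): [2.57, 2.57, 3.14, 3.14, 3.14, 3.14].

## Interface

Orientations are given as [roll, pitch, yaw] about the fixed x, y, z axes, in that order (R = Rz(yaw) Ry(pitch) Rx(roll)).
In Python, from cell import observe, read_camera, get_calibration, hand_in, search_frame gives the robot as it stands.
- The arm moves only by the tool step_arm, never from a script. Its argument "commands" is a list of rows, each an object with "translation": the shift along the tool's x, y, z in mm, a list of three; "roll": the turn about the tool's z in rad. In form: [{"translation": [x, y, z], "roll": roll}, ...]. A call has 1 to 20 rows; each row shifts and turns the commanded pose from where the row before left it, along the tool's axes as they then stand; what a row does not reach is not made up. A row lasts 1/12 s, in which the tool goes at most 41.7 mm and 7.16 degrees, less where a joint would pass 70% of its speed; a pose out of reach is approached as far as the arm can. A call is refused whole if a number of a shift passes 41.7 or a number of a turn 0.125, either way. A call with a gripper value outside its range is refused whole. "fingers" is the opening, from 0 (shut) to 1 (fully open), set as the call begins (left out, the last holds). The fingers move at their own pace and stop on an object; "grip_force" is the grip in N (left out, the last holds). Time passes only in rows, so rows that do not move let the fingers close. It gives the time, the measured TCP pose, the force, the opening and the grip force at its end, in the units of the state.
- observe(): the state, without advancing time (a new reading comes with each control period).
- read_camera(name): name is "scene" or "top" or "wrist"; returns the picture (480x640x3 uint8, red, green, blue); there is no depth.
- get_calibration(name): a dict with "camera_matrix" (3x3 intrinsics, pixels), "dist_coeffs" ([k1, k2, p1, p2, k3] as OpenCV has them; the pictures are not rectified), "world_from_camera" (4x4, takes a point from camera to world coordinates). Camera axes: x right, y up, looking along -z (the intrinsics and any distortion apply to the point x, -y, -z); pixel columns grow to the right and rows downward; lengths in m; the calibration is good to about 2 mm. A picture is of the moment at which its call begins: read the wrist's pose just before it. get_calibration takes no time and is no camera call; for the wrist camera it gives the pose at the moment of the call.
- hand_in(): hands the job in; it is judged then, once.
Trained networks look in the newest picture that a camera, given by its name, has taken for a name from the list of things; names that differ only in an ending like _2 or _b are one class to them, and where a whole thing is asked for, a point or a joint stands for the part that bears it (a point fixed in the world has none). Each returns a list of dicts, best first, with "confidence" (0 to 1); they miss things now and then, are a little off and sometimes report something else, mostly with a low value. They report only what shows in the picture. A call takes as long as a camera call. They do not tell look-alikes from the thing itself.
- search_frame(camera, name): "at" ([x, y, z] in m, in world coordinates, good to about 4 mm: the middle of the surface that is visible of it).
The state is a dict: "time": time; "qpos": joint angles; "qvel": joint speeds; "joint_efforts": joint torques, N m; "tool_pos": TCP position; "tool_rot": TCP orientation; "contact_force": force on the tool from outside, world axes, zero at the start; "torque": the same for the moment, N m; "opening": finger opening in m; "grip_force": force on a finger pad.
Only numpy, scipy, OpenCV 4.12 (cv2) and the standard library are available. Lean on these libraries where they do the work, as an engineer would, in place of code of your own. Each camera call takes 0.05 s, during which the arm holds its last target. There are 200 camera calls.

## Working session

There is one attempt and no reset: what is moved stays moved. The work goes in short steps, Python scripts to look and compute and a tool call to move; the robot and the scene stay as the last step left them, time stands still between calls to the robot, and variables do not carry over. Pictures are saved under pics/ and viewed, at most 10 in all, crops included, and the job is handed in when it is done.

Besides the shell and the picture viewer there is one more tool, called by a JSON object that holds its "method" and its "body". step_arm: Moves the arm, as the interface text tells. Its arguments: {"type":"object","properties":{"commands":{"type":"array"},"fingers":{"type":"number"},"grip_force":{"type":"number"}},"required":["commands"]}

```bash
mkdir -p pics; python3 - <<'E'
from cell import *
import cv2
s=observe();print(s['time'],s['tool_pos'],s['tool_rot'],s['opening'])
for c in ['scene','top']:
    im=read_camera(c);cv2.imwrite(f'pics/{c}0.png',im[:,:,::-1])
    for n in ['lifter','lifter_grip','stand','beaker','sample_box','lid_bar','dropper','amber_bottle']:
        print(c,n,[([round(v,3) for v in d['at']],round(d['confidence'],2)) for d in search_frame(c,n)][:4])
print(observe()['time'])
E
```

```text
0.0 [0.1148179  0.5118739  0.22604815] [-3.14007038e+00 -1.85332679e-04  2.92081776e+00] 0.09191015894948888
scene lifter [([0.404, 0.267, 0.104], 0.88), ([0.316, 0.189, 0.172], 0.68), ([0.298, 0.289, 0.17], 0.55)]
scene lifter_grip [([0.312, 0.194, 0.169], 0.96), ([0.297, 0.286, 0.177], 0.83), ([0.399, 0.263, 0.107], 0.65), ([0.644, 0.226, 0.072], 0.45)]
scene stand [([0.402, 0.256, 0.009], 0.95), ([0.434, 0.035, 0.06], 0.27)]
scene beaker [([0.437, 0.159, 0.069], 0.62)]
scene sample_box [([0.643, 0.226, 0.07], 0.79)]
scene lid_bar [([0.659, 0.245, 0.08], 0.77)]
scene dropper [([0.59, 0.091, 0.044], 0.71)]
scene amber_bottle [([0.433, 0.04, 0.057], 0.72)]
top lifter [([0.323, 0.196, 0.23], 0.89), ([0.301, 0.294, 0.011], 0.76), ([0.404, 0.261, 0.009], 0.53)]
top lifter_grip [([0.402, 0.268, 0.011], 0.78), ([0.321, 0.193, 0.226], 0.77), ([0.296, 0.287, 0.008], 0.66), ([0.443, 0.048, 0.071], 0.46)]
top stand [([0.395, 0.259, 0.013], 0.56)]
top beaker [([0.443, 0.167, 0.043], 0.6), ([0.442, 0.048, 0.07], 0.29)]
top sample_box [([0.671, 0.253, 0.079], 0.71), ([0.663, 0.248, 0.072], 0.6)]
top lid_bar [([0.67, 0.257, 0.075], 0.74)]
top dropper [([0.59, 0.097, 0.046], 0.49)]
top amber_bottle [([0.443, 0.048, 0.067], 0.71)]
0.9
```

View pics/scene0.png

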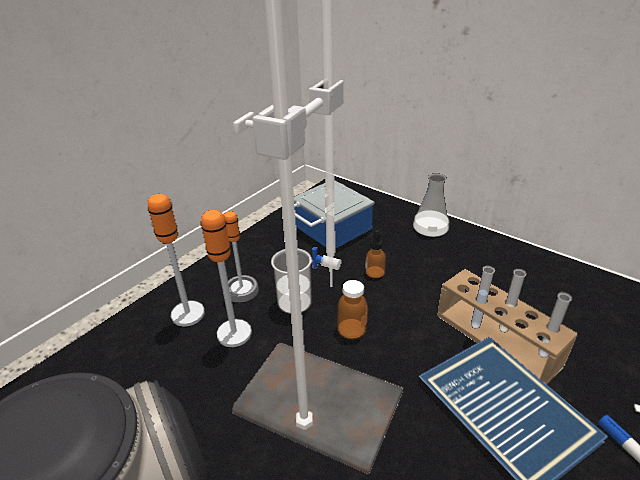

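View pics/top0.png

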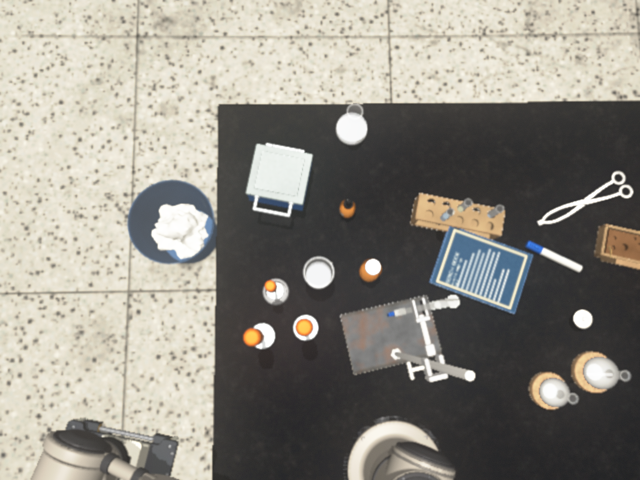

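The scene picture shows the wanted lifter (the small one) in the stand at (243,288), top (231,215), with two taller look-alikes at (187,313) and (234,332). The beaker is at (293,280) and the box at (333,215). A retort stand with burette stands at (300,400). In the top picture: lifter handle (270,286), stand (276,291), beaker (318,273), bar from (254,211) to (291,215).

```bash
cat > h.py <<'E'
import numpy as np, cv2
from cell import *
def ray(c,uv,C=None):
    C=C or get_calibration(c);T=np.array(C['world_from_camera'])
    p=cv2.undistortPoints(np.array([[uv]],float),np.array(C['camera_matrix']),np.array(C['dist_coeffs']))[0,0]
    return T[:3,3],T[:3,:3]@np.array([p[0],-p[1],-1])
def onz(c,uv,z,C=None):
    o,d=ray(c,uv,C);return (o+d*(z-o[2])/d[2]).round(4)
def tri(a,b):
    o1,d1=ray('scene',a);o2,d2=ray('top',b)
    t=np.linalg.lstsq(np.c_[d1,-d2],o2-o1,rcond=None)[0]
    p,q=o1+d1*t[0],o2+d2*t[1];return ((p+q)/2).round(3),np.linalg.norm(p-q).round(3)
E
python3 - <<'E'
from h import *
print('handle top',onz('top',(270,286),.172),'stand',onz('top',(276,291.5),.015), onz('scene',(243,289),.008))
print('bar',[onz('top',p,.074) for p in [(254.5,211.5),(290.5,215)]])
print('lid corners',[onz('top',p,.07) for p in [(256,145),(312,150),(305,208),(247,196)]])
print('beaker rim',onz('top',(318.5,269),.1),'bottom',onz('top',(319,275),.002), onz('scene',(294,303),.0))
print('rod base',onz('scene',(303,420),.02),onz('top',(396,353),.02))
print('clamp',tri((280,135),(428,367)),'clamp2',tri((327,95),(420,301)),'burtip',onz('top',(390,314),.1),tri((332,285),(390,314)))
print('end left',tri((240,125),(413,370)), 'tall tops',tri((160,202),(252,338)),tri((212,218),(304,327)))
print('edge',onz('top',(217,250),0),[np.array(get_calibration(c)['world_from_camera'])[:3,3].round(2) for c in('top','scene','wrist')])
im=cv2.imread('pics/top0.png')[130:390,230:490];cv2.imwrite('pics/t1.png',cv2.resize(im,(600,600),interpolation=cv2.INTER_CUBIC))
E
```

```text
handle top [0.4035 0.268  0.172 ] stand [0.4022 0.2655 0.015 ] [0.4015 0.2625 0.008 ]
bar [array([0.5809, 0.3104, 0.074 ]), array([0.5719, 0.2285, 0.074 ])]
lid corners [array([0.7394, 0.3077, 0.07  ]), array([0.7264, 0.1777, 0.07  ]), array([0.5887, 0.1954, 0.07  ]), array([0.6182, 0.328 , 0.07  ])]
beaker rim [0.4448 0.1666 0.1   ] bottom [0.4406 0.1646 0.002 ] [0.4361 0.1673 0.    ]
rod base [ 0.2541 -0.0069  0.02  ] [ 0.2575 -0.0094  0.02  ]
clamp (array([ 0.254, -0.003,  0.434]), np.float64(0.005)) clamp2 (array([0.353, 0.012, 0.439]), np.float64(0.011)) burtip [0.3442 0.0119 0.1   ] (array([0.346, 0.019, 0.185]), np.float64(0.012))
end left (array([0.245, 0.026, 0.44 ]), np.float64(0.009)) tall tops (array([0.3  , 0.297, 0.236]), np.float64(0.002)) (array([0.318, 0.198, 0.237]), np.float64(0.002))
edge [0.5037 0.4062 0.    ] [array([0.31, 0.18, 1.37]), array([-0.02, -0.27,  0.6 ]), array([0.05, 0.53, 0.38])]
```

View pics/t1.png

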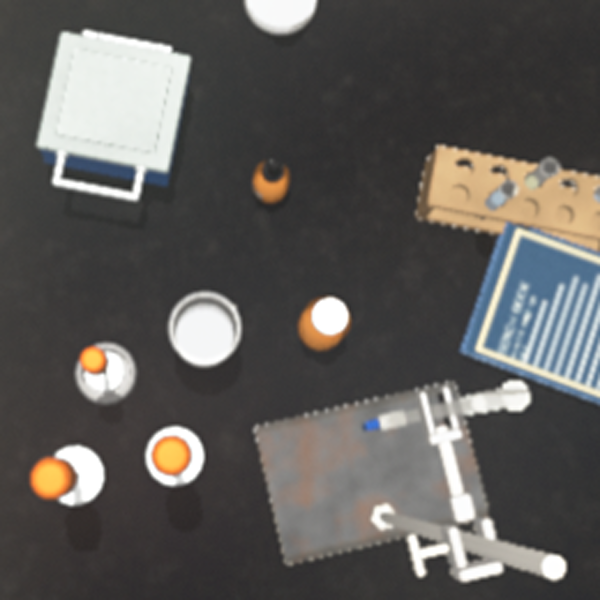

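{"method": "step_arm", "body": {"commands": [{"translation": [0, 0, -32], "roll": 0}, {"translation": [0, 0, -32], "roll": 0}, {"translation": [-24, -12.6, 0], "roll": 0}, {"translation": [-24, -12.6, 0], "roll": 0}, {"translation": [-24, -12.6, 0], "roll": 0}, {"translation": [-24, -12.6, 0], "roll": 0}, {"translation": [-24, -12.6, 0], "roll": 0}, {"translation": [-24, -12.6, 0], "roll": 0}, {"translation": [-24, -12.6, 0], "roll": 0}, {"translation": [-24, -12.6, 0], "roll": 0}, {"translation": [-24, -12.6, 0], "roll": 0}, {"translation": [-24, -12.6, 0], "roll": 0}, {"translation": [-24, -12.6, 0], "roll": 0}, {"translation": [-24, -12.6, 0], "roll": 0}, {"translation": [-24, -12.6, 0], "roll": 0}, {"translation": [-24, -12.6, 0], "roll": 0}, {"translation": [0, 0, 0], "roll": -0.108}, {"translation": [0, 0, 0], "roll": -0.108}, {"translation": [0, 0, 0], "roll": -0.108}, {"translation": [0, 0, 0], "roll": -0.108}], "fingers": 1}}

```text
time: 2.57
tool_pos: [0.4044, 0.2663, 0.2907]
tool_rot: [3.141, -0.0, -2.926]
contact_force: [-0.1, -0.1, -0.5]
opening: 0.0917
grip_force: 0.0
```

```bash
python3 - <<'E'
from h import *
s=observe();print(s['time'],s['tool_pos'],s['tool_rot'],s['qpos'].round(3) if hasattr(s['qpos'],'round') else s['qpos'],s['contact_force'])
a=read_camera('wrist');b=read_camera('scene')
im=np.hstack([cv2.resize(a,(400,300)),cv2.resize(b,(400,300))])
cv2.imwrite('pics/w1.png',im[:,:,::-1])
for n in ['lifter','lifter_grip','stand','beaker','lid_bar']:
    print(n,[([round(v,3) for v in d['at']],round(d['confidence'],2)) for d in search_frame('wrist',n)][:4])
E
```

```text
2.5667 [0.40436018 0.26631392 0.29068491] [ 3.14147916e+00 -4.20098754e-05 -2.92574855e+00] [ 0.424  0.222  1.514  0.     1.407 -1.363] [-0.07012415 -0.10821661 -0.45026343]
lifter [([0.322, 0.203, 0.237], 0.94), ([0.307, 0.292, 0.239], 0.85)]
lifter_grip [([0.307, 0.292, 0.236], 0.91), ([0.317, 0.203, 0.241], 0.9), ([0.399, 0.266, 0.147], 0.62)]
stand [([0.391, 0.254, 0.011], 0.85)]
beaker [([0.44, 0.162, 0.056], 0.84), ([0.606, 0.233, 0.069], 0.3)]
lid_bar [([0.605, 0.234, 0.071], 0.64)]
```

View pics/w1.png

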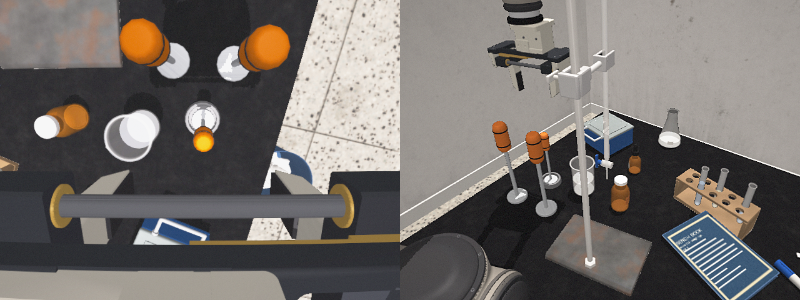

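The wrist picture shows the wanted handle at (204,140), midway between the fingers, with the tall look-alikes well behind them at (145,40) and (265,48). The scene picture shows nothing in the way.

{"method": "step_arm", "body": {"commands": [{"translation": [0, 0, 20.5], "roll": 0}, {"translation": [0, 0, 20.5], "roll": 0}, {"translation": [0, 0, 20.5], "roll": 0}, {"translation": [0, 0, 20.5], "roll": 0}, {"translation": [0, 0, 20.5], "roll": 0}, {"translation": [0, 0, 20.5], "roll": 0}, {"translation": [0, 0, 20.5], "roll": 0}, {"translation": [0, 0, 20.2], "roll": 0}, {"translation": [0, 0, 0], "roll": 0}, {"translation": [0, 0, 0], "roll": 0}]}}

```text
time: 3.75
tool_pos: [0.4038, 0.2665, 0.1267]
tool_rot: [-3.141, -0.002, -2.931]
contact_force: [0.3, 0.2, 0.8]
opening: 0.0917
grip_force: 0.0
```

{"method": "step_arm", "body": {"commands": [{"translation": [0, 0, 0], "roll": 0}, {"translation": [0, 0, 0], "roll": 0}, {"translation": [0, 0, 0], "roll": 0}, {"translation": [0, 0, 0], "roll": 0}, {"translation": [0, 0, 0], "roll": 0}, {"translation": [0, 0, 0], "roll": 0}, {"translation": [0, 0, 0], "roll": 0}, {"translation": [0, 0, 0], "roll": 0}, {"translation": [0, 0, 0], "roll": 0}, {"translation": [0, 0, 0], "roll": 0}, {"translation": [0, 0, 0], "roll": 0}, {"translation": [0, 0, 0], "roll": 0}], "fingers": 0, "grip_force": 40}}

```text
time: 4.75
tool_pos: [0.4041, 0.2666, 0.1269]
tool_rot: [3.142, -0.0, -2.93]
contact_force: [-0.3, 0.0, 0.1]
opening: 0.0232
grip_force: 40.0
```

{"method": "step_arm", "body": {"commands": [{"translation": [0, 0, -10], "roll": 0}, {"translation": [0, 0, -15], "roll": 0}, {"translation": [0, 0, -20], "roll": 0}, {"translation": [0, 0, -20], "roll": 0}, {"translation": [0, 0, -20], "roll": 0}, {"translation": [0, 0, -20], "roll": 0}, {"translation": [0, 0, -20], "roll": 0}, {"translation": [0, 0, -20], "roll": 0}, {"translation": [0, 0, -10], "roll": 0}, {"translation": [0, 0, 0], "roll": 0}]}}

```text
time: 5.58
tool_pos: [0.405, 0.267, 0.2843]
tool_rot: [3.141, 0.004, -2.93]
contact_force: [-0.5, -0.1, -0.5]
opening: 0.0229
grip_force: 40.0
```

```bash
python3 - <<'E'
from h import *
s=observe();print(s['time'],s['tool_pos'],s['tool_rot'],s['opening'])
a=read_camera('wrist');b=read_camera('scene')
cv2.imwrite('pics/w2a.png',a[:,:,::-1]);cv2.imwrite('pics/w2b.png',b[:,:,::-1])
im=np.hstack([cv2.resize(a,(400,300)),b[80:380,150:550]])
cv2.imwrite('pics/w2.png',im[:,:,::-1])
read_camera('top')
for c in ('wrist','scene','top'):
  for n in ['lifter','beaker']:
    print(c,n,[([round(v,3) for v in d['at']],round(d['confidence'],2)) for d in search_frame(c,n)][:4])
E
```

```text
5.5833 [0.40504616 0.26699749 0.28426599] [ 3.14055024  0.00446295 -2.93033485] 0.022884851668590847
wrist lifter [([0.304, 0.295, 0.242], 0.94), ([0.321, 0.205, 0.235], 0.72), ([0.402, 0.268, 0.291], 0.69)]
wrist beaker [([0.44, 0.161, 0.056], 0.9), ([0.585, 0.274, 0.073], 0.63)]
scene lifter [([0.317, 0.19, 0.172], 0.86), ([0.405, 0.266, 0.248], 0.78), ([0.298, 0.288, 0.171], 0.61)]
scene beaker [([0.434, 0.16, 0.069], 0.98)]
top lifter [([0.302, 0.29, 0.011], 0.79), ([0.388, 0.265, 0.0], 0.58), ([0.667, 0.253, 0.077], 0.58), ([0.319, 0.201, 0.239], 0.56)]
top beaker [([0.446, 0.153, 0.043], 0.95)]
```

View pics/w2.png

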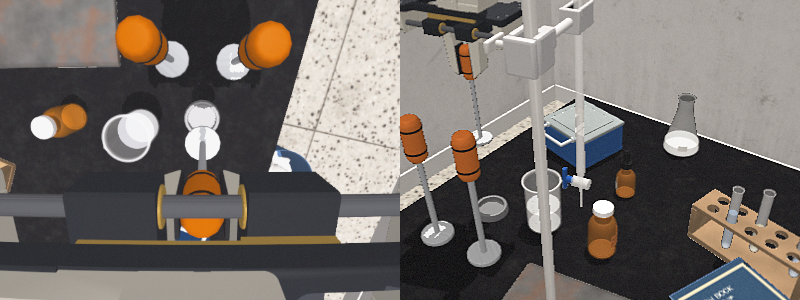

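The wrist picture shows the foot at (202,144) hanging clear of the stand (202,118), and the beaker at (132,135). The grasp holds upright. I'll zoom on the beaker and foot.

```bash
python3 - <<'E'
import cv2,numpy as np
a=cv2.imread('pics/w2a.png')[150:270,140:380];t=cv2.imread('pics/top0.png')[225:315,250:350]
cv2.imwrite('pics/z.png',np.vstack([cv2.resize(a,(600,300),interpolation=cv2.INTER_CUBIC),np.hstack([cv2.resize(t,(300,270),interpolation=cv2.INTER_CUBIC),cv2.resize(cv2.imread('pics/w2b.png')[230:330,250:361],(300,270))])]))
E
```

```text
(no output)
```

View pics/z.png

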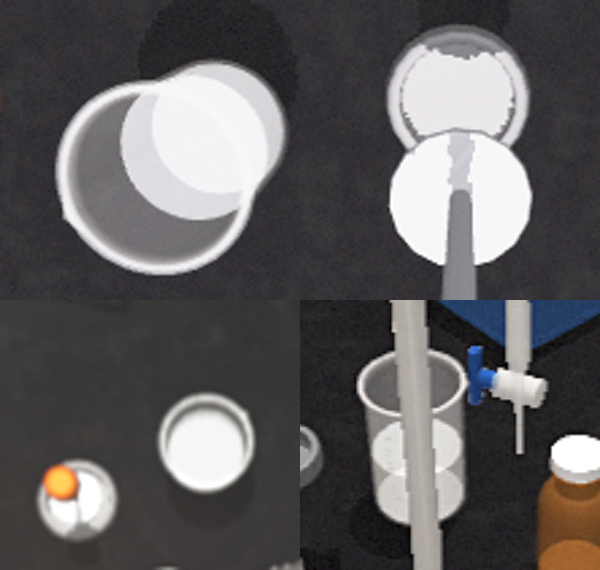

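```bash
python3 - <<'E'
from h import *
C=get_calibration('wrist')
print('rim',onz('wrist',(202.8,220.4),.1,C),'base',onz('wrist',(226.8,201.2),.002,C),'foot',onz('wrist',(324.2,229.2),.165,C))
# top0 crop: x0=250,y0=225,scale 3
print('rimtop',onz('top',(250+206/3,225+442/3-100),.1), onz('top',(250+206/3,225+141/3),.1),onz('top',(250+205/3,225+147/3),.004))
print(observe()['tool_pos'])
E
```

```text
rim [0.4334 0.1679 0.1   ] base [0.4346 0.1665 0.002 ] foot [0.4033 0.2679 0.165 ]
rimtop [0.4374 0.1663 0.1   ] [0.4381 0.1663 0.1   ] [0.4428 0.1662 0.004 ]
[0.40399821 0.26651015 0.28145199]
```

The zoom shows the beaker rim centred at about (157,176) in its crop with water in the lower half, and the foot centred at (460,198). I move above the beaker.

{"method": "step_arm", "body": {"commands": [{"translation": [-1.6, -15, 0], "roll": 0}, {"translation": [-1.6, -15, 0], "roll": 0}, {"translation": [-1.6, -15, 0], "roll": 0}, {"translation": [-1.6, -15, 0], "roll": 0}, {"translation": [-1.6, -15, 0], "roll": 0}, {"translation": [-1.6, -15, 0], "roll": 0}, {"translation": [-1.6, -15.2, 0], "roll": 0}, {"translation": [0, 0, 0], "roll": 0}, {"translation": [0, 0, 0], "roll": 0}]}}

```text
time: 6.78
tool_pos: [0.4372, 0.1658, 0.2818]
tool_rot: [3.141, -0.0, -2.932]
contact_force: [0.7, 0.4, -2.1]
opening: 0.0232
grip_force: 40.0
```

```bash
python3 - <<'E'
from h import *
s=observe();print(s['time'],s['tool_pos'],s['tool_rot'],s['qpos'],s['contact_force'])
a=read_camera('wrist');b=read_camera('scene')
cv2.imwrite('pics/w3a.png',a[:,:,::-1]);cv2.imwrite('pics/w3b.png',b[:,:,::-1])
im=np.hstack([cv2.resize(a[120:270,220:420],(400,300),interpolation=cv2.INTER_CUBIC),cv2.resize(b,(400,300))])
cv2.imwrite('pics/w3.png',im[:,:,::-1])
E
```

```text
6.7833 [0.43723348 0.16577005 0.28182319] [ 3.14118509e+00 -3.52626135e-04 -2.93203620e+00] [ 1.97989647e-01  1.95138234e-01  1.57180341e+00  4.11317430e-04
  1.37500834e+00 -1.58244315e+00] [ 0.65672183  0.36862402 -2.14582603]
```

View pics/w3.png

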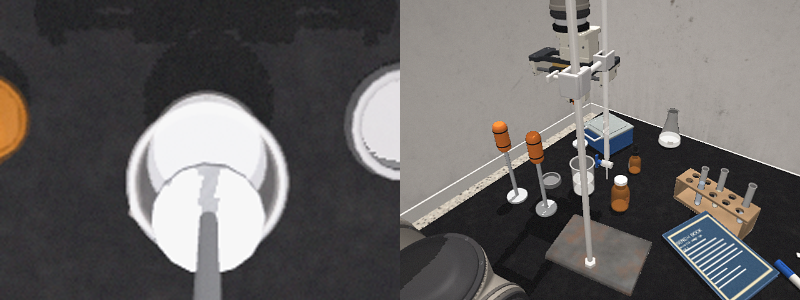

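```bash
python3 - <<'E'
from h import *
C=get_calibration('wrist')
print('rim',onz('wrist',(220+209/2,120+183/2),.1,C),'foot',onz('wrist',(220+208/2,120+218/2),.163,C),'base',onz('wrist',(220+207/2,120+147/2),.002,C))
a=cv2.cvtColor(cv2.imread('pics/w3a.png'),cv2.COLOR_BGR2GRAY)
print(a[150:215:1,324][:40]); print(a[211,270:300],a[211,350:375])
E
```

```text
rim [0.4372 0.1688 0.1   ] foot [0.4368 0.168  0.163 ] base [0.4376 0.1683 0.002 ]
[ 35  41  39  37  37  40  43  34  36  37  38  38  45  36  41  77 104 186
 203 208 217 243 247 247 247 247 247 244 244 244 244 244 243 244 244 244
 243 244 243 244]
[ 52  53  48  52  51  47  46  53  53  50  50  47  52 153 218 241 240 208
 159 138 118 110 111 113 112 154 211 222 222 223] [198 139 105 109 108 107 108 128 152 191 234 242 223 191 114  52  58  55
  56  54  56  53  49  48  47]
```

The foot at crop (208,218) is centred over the rim at (209,183), to within about 1 mm. The arm is clear of the retort stand. I dip now.

{"method": "step_arm", "body": {"commands": [{"translation": [0, 0, 10], "roll": 0}, {"translation": [0, 0, 14], "roll": 0}, {"translation": [0, 0, 14], "roll": 0}, {"translation": [0, 0, 14], "roll": 0}, {"translation": [0, 0, 14], "roll": 0}, {"translation": [0, 0, 14], "roll": 0}, {"translation": [0, 0, 14], "roll": 0}, {"translation": [0, 0, 14], "roll": 0}, {"translation": [0, 0, 14], "roll": 0}, {"translation": [0, 0, 12], "roll": 0}, {"translation": [0, 0, 0], "roll": 0}, {"translation": [0, 0, 0], "roll": 0}, {"translation": [0, 0, 0], "roll": 0}, {"translation": [0, 0, 0], "roll": 0}, {"translation": [0, 0, 0], "roll": 0}, {"translation": [0, 0, 0], "roll": 0}]}}

```text
time: 8.22
tool_pos: [0.4375, 0.1662, 0.1486]
tool_rot: [3.142, 0.001, -2.93]
contact_force: [0.1, -0.6, -1.3]
opening: 0.0233
grip_force: 40.0
```

{"method": "step_arm", "body": {"commands": [{"translation": [0, 0, -10], "roll": 0}, {"translation": [0, 0, -14], "roll": 0}, {"translation": [0, 0, -14], "roll": 0}, {"translation": [0, 0, -14], "roll": 0}, {"translation": [0, 0, -14], "roll": 0}, {"translation": [0, 0, -14], "roll": 0}, {"translation": [0, 0, -14], "roll": 0}, {"translation": [0, 0, -14], "roll": 0}, {"translation": [0, 0, -14], "roll": 0}, {"translation": [0, 0, -12], "roll": 0}, {"translation": [0, 0, 0], "roll": 0}, {"translation": [0, 0, 0], "roll": 0}]}}

```text
time: 9.22
tool_pos: [0.4373, 0.1661, 0.2823]
tool_rot: [3.141, 0.001, -2.93]
contact_force: [-0.2, -0.5, -1.8]
opening: 0.0232
grip_force: 40.0
```

```bash
python3 - <<'E'
from h import *
# box pose fit from top0: lid/bar white pixels
im=cv2.imread('pics/top0.png')
T=cv2.resize(im[130:230,235:335],(600,600),interpolation=cv2.INTER_CUBIC)
s=observe();print(s['time'],s['tool_pos'],s['contact_force'])
b=read_camera('wrist');cv2.imwrite('pics/w4a.png',b[:,:,::-1])
sc=read_camera('scene');cv2.imwrite('pics/w4b.png',sc[:,:,::-1])
print([([round(v,3) for v in d['at']],round(d['confidence'],2)) for d in search_frame('scene','beaker')])
S=cv2.resize(sc[170:250,290:380][:,:,::-1],(200,178))
T=T.copy();o=np.zeros((600,800,3),np.uint8);o[:,:600]=T;o[:178,600:]=S
o[200:560,600:]=cv2.resize(sc[200:380,230:330][:,:,::-1],(200,360))
cv2.imwrite('pics/z2.png',o)
E
```

```text
9.2167 [0.4373118  0.16606568 0.28234842] [-0.17401639 -0.50578265 -1.76593205]
[([0.435, 0.16, 0.07], 0.78)]
```

View pics/z2.png

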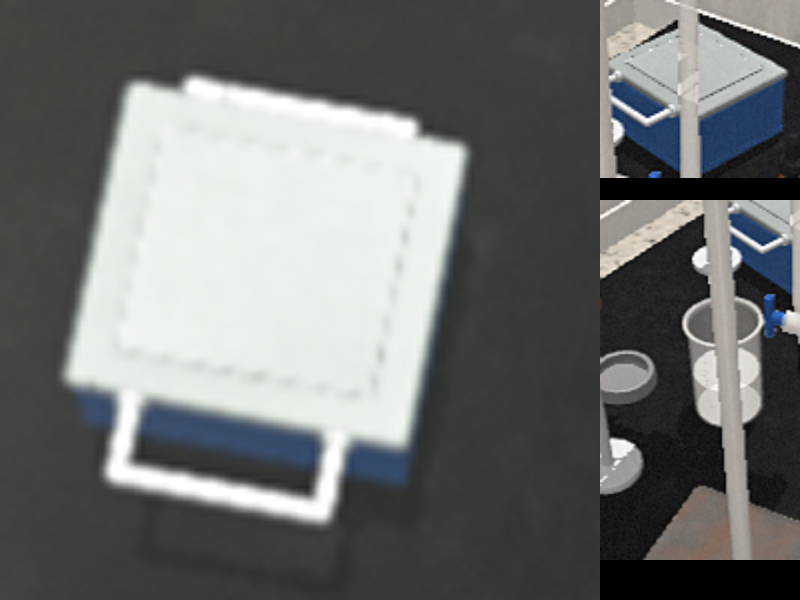

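The zoom shows the bar from (113,473) to (325,513) and the lid corners at (126,84), (467,148), (408,444) and (65,380). At right the beaker is still upright in place.

```bash
python3 - <<'E'
from h import *
f=lambda u,v,z:onz('top',(235+u/6,130+v/6),z)
bl,br=f(113,473,.072),f(325,513,.072)
L=[f(*p,.072) for p in [(126,84),(467,148),(408,444),(65,380)]]
print('bar',bl,br,np.linalg.norm(bl-br),(bl+br)/2)
print('lid',L,[np.linalg.norm(L[i]-L[i-1]).round(4) for i in range(4)],sum(L)/4)
d=bl-br;print('yaw bar',np.degrees(np.arctan2(-d[0],d[1])))
for i,j in((0,3),(1,2)):
  d=L[i]-L[j];print('yaw side',np.degrees(np.arctan2(d[1],d[0])))
for i,j in((0,1),(3,2)):
  d=L[i]-L[j];print('yaw fb',np.degrees(np.arctan2(-d[0],d[1])))
E
```

```text
bar [0.5876 0.3121 0.072 ] [0.5712 0.2317 0.072 ] 0.08205559091250272 [0.5794 0.2719 0.072 ]
lid [array([0.7412, 0.3075, 0.072 ]), array([0.7145, 0.1759, 0.072 ]), array([0.5977, 0.1998, 0.072 ]), array([0.624 , 0.3305, 0.072 ])] [np.float64(0.1194), np.float64(0.1343), np.float64(0.1192), np.float64(0.1333)] [0.66935  0.253425 0.072   ]
yaw bar -11.529035725354257
yaw side -11.102953546906711
yaw side -11.564411150522531
yaw fb -11.46892429767077
yaw fb -11.377359073683062
```

{"method": "step_arm", "body": {"commands": [{"translation": [0, 0, 0], "roll": 0.1025}, {"translation": [0, 0, 0], "roll": 0.1025}, {"translation": [0, 0, 0], "roll": 0.1025}, {"translation": [0, 0, 0], "roll": 0.1025}, {"translation": [-6.9, 13.2, 0], "roll": 0}, {"translation": [-6.9, 13.2, 0], "roll": 0}, {"translation": [-6.9, 13.2, 0], "roll": 0}, {"translation": [-6.9, 13.2, 0], "roll": 0}, {"translation": [-6.9, 13.2, 0], "roll": 0}, {"translation": [-6.9, 13.2, 0], "roll": 0}, {"translation": [-6.9, 13.2, 0], "roll": 0}, {"translation": [-6.9, 13.2, 0], "roll": 0}, {"translation": [-6.9, 13.2, 0], "roll": 0}, {"translation": [-6.9, 13.2, 0], "roll": 0}, {"translation": [0, 0, 0], "roll": 0}, {"translation": [0, 0, 0], "roll": 0}]}}

```text
time: 10.7
tool_pos: [0.5306, 0.2818, 0.2806]
tool_rot: [-3.14, -0.002, 2.943]
contact_force: [-1.5, -0.1, -0.4]
opening: 0.023
grip_force: 40.0
```

{"method": "step_arm", "body": {"commands": [{"translation": [0, 0, 8], "roll": 0}, {"translation": [0, 0, 12], "roll": 0}, {"translation": [0, 0, 12], "roll": 0}, {"translation": [0, 0, 12], "roll": 0}, {"translation": [0, 0, 12], "roll": 0}, {"translation": [0, 0, 12], "roll": 0}, {"translation": [0, 0, 12], "roll": 0}, {"translation": [0, 0, 12], "roll": 0}, {"translation": [0, 0, 12], "roll": 0}, {"translation": [0, 0, 12], "roll": 0}, {"translation": [0, 0, 4], "roll": 0}, {"translation": [0, 0, 0], "roll": 0}, {"translation": [0, 0, 0], "roll": 0}]}}

```text
time: 11.78
tool_pos: [0.5307, 0.2815, 0.1623]
tool_rot: [3.142, -0.0, 2.943]
contact_force: [0.4, -0.1, -1.4]
opening: 0.0231
grip_force: 40.0
```

```bash
python3 - <<'E'
from h import *
s=observe();print(s['time'],s['tool_pos'],s['tool_rot'],s['qpos'],s['contact_force'])
a=read_camera('wrist');b=read_camera('scene');t=read_camera('top')
for n,i in zip('abt',(a,b,t)): cv2.imwrite(f'pics/w5{n}.png',i[:,:,::-1])
o=np.zeros((600,800,3),np.uint8);o[:300,:400]=cv2.resize(a,(400,300))
o[:300,400:]=cv2.resize(b[120:270,230:430],(400,300),interpolation=cv2.INTER_CUBIC)
o[300:,:400]=cv2.resize(t[120:270,215:415],(400,300),interpolation=cv2.INTER_CUBIC)
o[300:,400:]=cv2.resize(a[240:480,160:480],(400,300))
cv2.imwrite('pics/w5.png',o[:,:,::-1])
E
```

```text
11.7833 [0.53072936 0.28148548 0.16226563] [ 3.14158911e+00 -5.53722821e-06  2.94251454e+00] [ 3.60129554e-01  5.33810026e-01  1.40019260e+00  6.35682700e-06
  1.20759284e+00 -1.01159092e+00] [ 0.39546651 -0.08353913 -1.4387834 ]
```

View pics/w5.png

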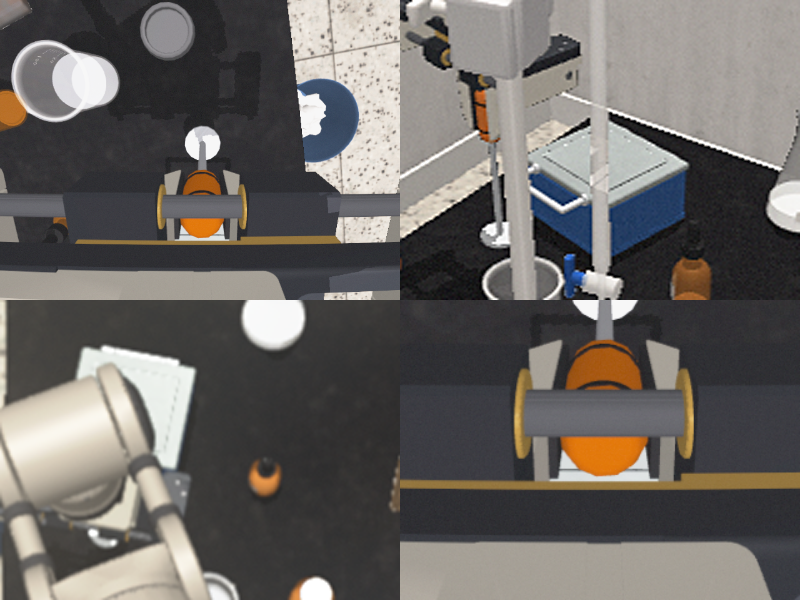

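```bash
python3 - <<'E'
from h import *
bl=onz('scene',(230+132/2,120+174/2),.0705);br=onz('scene',(230+176/2,120+207/2),.0705);ft=onz('scene',(230+97/2,120+236/2),.042)
print(bl,br,np.linalg.norm(bl-br),ft)
ex=np.array([.98,-.198]);ey=np.array([.198,.98])
d=((bl+br)/2-ft)[:2];print(d@ex,d@ey)
E
```

```text
[0.6047 0.3016 0.0705] [0.5835 0.2259 0.0705] 0.07861253080775353 [0.5282 0.2847 0.042 ]
0.06873010000000007 -0.00748280000000001
```

```bash
cat >> h.py <<'E'
def proj(c,P,C=None):
    C=C or get_calibration(c);T=np.linalg.inv(np.array(C['world_from_camera']))
    p=(T[:3,:3]@np.atleast_2d(P).T).T+T[:3,3];p=p*[1,-1,-1]
    return cv2.projectPoints(p,np.zeros(3),np.zeros(3),np.array(C['camera_matrix']),np.array(C['dist_coeffs']))[0][:,0]
E
python3 - <<'E'
from h import *
ex=np.array([.98,-.198,0]);ey=np.array([.198,.98,0]);c=np.array([.580,.2716,.0705])
for cam,f in (('scene','scene0'),('top','top0'),('scene','w5b')):
    g=cv2.imread(f'pics/{f}.png')[:,:,2].astype(np.float32)
    def br(P):
        u=proj(cam,P).astype(np.float32);return cv2.remap(g,u[None,:,0],u[None,:,1],cv2.INTER_LINEAR)[0]
    t=np.linspace(-.03,.03,25)
    print(f,'s',[(s,int(br(c+s*1e-3*ex+t[:,None]*ey).mean())) for s in range(-10,26,2)])
    for s in (0,12):
        tt=np.arange(-.06,.061,.004);print(' t@',s,br(c+s*1e-3*ex+tt[:,None]*ey).astype(int))
print(proj('scene',[c-.04*ey,c+.04*ey,c+.012*ex-.04*ey,c+.012*ex+.04*ey]))
E
```

```text
scene0 s [(-10, 94), (-8, 87), (-6, 103), (-4, 147), (-2, 191), (0, 222), (2, 213), (4, 123), (6, 49), (8, 41), (10, 36), (12, 32), (14, 34), (16, 34), (18, 35), (20, 34), (22, 32), (24, 37)]
 t@ 0 [ 31  38  34  29  43 145 238 241 244 240 242 246 245 241 237 241 247 241
 236 205 162 157 162 169 174 176 170 168 165 166 174]
 t@ 12 [ 34  35  36  33  55 162 250 110  22  34  32  34  31  36  34  36  35  36
  31  35  32  29  28  60 152 164 163 167 175 176 171]
top0 s [(-10, 58), (-8, 58), (-6, 76), (-4, 132), (-2, 208), (0, 248), (2, 249), (4, 205), (6, 118), (8, 61), (10, 51), (12, 52), (14, 53), (16, 54), (18, 56), (20, 57), (22, 57), (24, 57)]
 t@ 0 [ 54  54  51  49  78 218 254 252 244 253 252 244 252 253 243 250 253 244
 248 252 242 247 251 242 245 252 205  73  63  64  63]
 t@ 12 [ 48  49  49  48  84 243 228  75  49  51  51  53  52  52  52  53  52  52
  52  54  54  53  53  52  97 242 233  78  60  64  64]
w5b s [(-10, 97), (-8, 90), (-6, 106), (-4, 150), (-2, 196), (0, 226), (2, 217), (4, 127), (6, 51), (8, 42), (10, 37), (12, 35), (14, 35), (16, 34), (18, 35), (20, 35), (22, 33), (24, 38)]
 t@ 0 [ 39  33  34  32  46 148 242 245 246 244 247 250 247 244 241 245 248 244
 241 210 168 163 169 173 180 184 176 171 173 170 179]
 t@ 12 [ 43  38  37  34  57 164 251 116  23  33  38  41  36  37  35  37  34  34
  36  36  35  37  34  61 159 165 168 172 178 183 178]
[[311.84169213 225.02116077]
 [287.44760399 209.09136323]
 [316.46788628 222.73130871]
 [291.99297557 207.01630831]]
```

Both cameras agree that the bar is at (0.5805, 0.2715), so the stem is 51 mm in front of it and laterally centred. I advance 39 mm under the bar and rise to contact.

{"method": "step_arm", "body": {"commands": [{"translation": [-6, 0, 0], "roll": 0}, {"translation": [-8, 0, 0], "roll": 0}, {"translation": [-8, 0, 0], "roll": 0}, {"translation": [-8, 0, 0], "roll": 0}, {"translation": [-6, 0, 0], "roll": 0}, {"translation": [-3, 0, 0], "roll": 0}, {"translation": [0, 0, 0], "roll": 0}, {"translation": [0, 0, 0], "roll": 0}, {"translation": [0, 0, 0], "roll": 0}], "grip_force": 58}}

```text
time: 12.68
tool_pos: [0.5688, 0.2742, 0.1619]
tool_rot: [-3.142, -0.0, 2.943]
contact_force: [-0.6, -0.7, -1.5]
opening: 0.0233
grip_force: 58.0
```

{"method": "step_arm", "body": {"commands": [{"translation": [0, 0, -5], "roll": 0}, {"translation": [0, 0, -5], "roll": 0}, {"translation": [0, 0, -4], "roll": 0}, {"translation": [0, 0, -3], "roll": 0}, {"translation": [0, 0, -3], "roll": 0}, {"translation": [0, 0, -2], "roll": 0}, {"translation": [0, 0, 0], "roll": 0}, {"translation": [0, 0, 0], "roll": 0}, {"translation": [0, 0, 0], "roll": 0}]}}

```text
time: 13.43
tool_pos: [0.5691, 0.2741, 0.1837]
tool_rot: [-3.142, -0.0, 2.943]
contact_force: [0.3, 0.3, -1.3]
opening: 0.0229
grip_force: 58.0
```

Near contact. I follow the arc, the first 15 degrees.

{"method": "step_arm", "body": {"commands": [{"translation": [-0.25, 0, -3.4], "roll": 0}, {"translation": [-0.25, 0, -3.4], "roll": 0}, {"translation": [-0.25, 0, -3.4], "roll": 0}, {"translation": [-0.3, 0, -3.3], "roll": 0}, {"translation": [-0.55, 0, -3.35], "roll": 0}, {"translation": [-0.55, 0, -3.35], "roll": 0}, {"translation": [-0.55, 0, -3.35], "roll": 0}, {"translation": [-0.6, 0, -3.3], "roll": 0}, {"translation": [-0.85, 0, -3.3], "roll": 0}, {"translation": [-0.85, 0, -3.3], "roll": 0}, {"translation": [-0.85, 0, -3.3], "roll": 0}, {"translation": [-0.85, 0, -3.2], "roll": 0}, {"translation": [0, 0, 0], "roll": 0}, {"translation": [0, 0, 0], "roll": 0}, {"translation": [0, 0, 0], "roll": 0}]}}

```text
time: 14.68
tool_pos: [0.5758, 0.2728, 0.2239]
tool_rot: [3.141, 0.0, 2.943]
contact_force: [0.6, 0.1, -2.2]
opening: 0.0231
grip_force: 58.0
```

```bash
cat >> h.py <<'E'
def barfit(name):
    """where does the bar's line (on its circle) show in the scene picture?"""
    ex=np.array([.98,-.198,0]);ey=np.array([.198,.98,0]);H=np.array([.5805,.2715,0])+.1549*ex+[0,0,.065]
    g=cv2.imread(name)[:,:,2].astype(np.float32);t=np.linspace(-.036,-.012,12);r=[]
    for th in np.arange(0,61,1.5):
        f=np.radians(th+2.03);P=H-.155*np.cos(f)*ex+[0,0,.155*np.sin(f)]+t[:,None]*ey
        u=proj('scene',P).astype(np.float32);r.append((float(th),int(cv2.remap(g,u[None,:,0],u[None,:,1],cv2.INTER_LINEAR).min())))
    return r
E
python3 - <<'E'
from h import *
s=observe();print(s['time'],s['tool_pos'],s['contact_force'],s['torque'])
cv2.imwrite('pics/w6b.png',read_camera('scene')[:,:,::-1])
print(barfit('pics/scene0.png'));print(barfit('pics/w6b.png'))
E
```

```text
14.6833 [0.5757665  0.27283674 0.22385903] [ 0.58982608  0.13925375 -2.16793218] [ 0.11251411 -0.05963357  0.00014947]
[(0.0, 241), (1.5, 71), (3.0, 18), (4.5, 29), (6.0, 27), (7.5, 31), (9.0, 53), (10.5, 108), (12.0, 175), (13.5, 174), (15.0, 167), (16.5, 162), (18.0, 182), (19.5, 183), (21.0, 179), (22.5, 178), (24.0, 149), (25.5, 64), (27.0, 40), (28.5, 24), (30.0, 13), (31.5, 17), (33.0, 22), (34.5, 65), (36.0, 159), (37.5, 161), (39.0, 160), (40.5, 153), (42.0, 139), (43.5, 152), (45.0, 154), (46.5, 153), (48.0, 153), (49.5, 155), (51.0, 159), (52.5, 159), (54.0, 159), (55.5, 154), (57.0, 148), (58.5, 157), (60.0, 158)]
[(0.0, 29), (1.5, 31), (3.0, 32), (4.5, 33), (6.0, 28), (7.5, 33), (9.0, 34), (10.5, 24), (12.0, 45), (13.5, 92), (15.0, 219), (16.5, 67), (18.0, 26), (19.5, 43), (21.0, 114), (22.5, 175), (24.0, 176), (25.5, 157), (27.0, 181), (28.5, 184), (30.0, 174), (31.5, 157), (33.0, 166), (34.5, 114), (36.0, 149), (37.5, 165), (39.0, 164), (40.5, 158), (42.0, 142), (43.5, 157), (45.0, 160), (46.5, 159), (48.0, 155), (49.5, 162), (51.0, 164), (52.5, 165), (54.0, 163), (55.5, 157), (57.0, 149), (58.5, 163), (60.0, 165)]
```

The lid is at 15°, exactly as commanded. I continue to 45°.

{"method": "step_arm", "body": {"commands": [{"translation": [-1.5, 0, -4.25], "roll": 0}, {"translation": [-1.5, 0, -4.25], "roll": 0}, {"translation": [-1.5, 0, -4.25], "roll": 0}, {"translation": [-1.85, 0, -4.1], "roll": 0}, {"translation": [-1.85, 0, -4.1], "roll": 0}, {"translation": [-1.9, 0, -4.1], "roll": 0}, {"translation": [-2.2, 0, -3.9], "roll": 0}, {"translation": [-2.2, 0, -3.9], "roll": 0}, {"translation": [-2.25, 0, -3.95], "roll": 0}, {"translation": [-2.55, 0, -3.7], "roll": 0}, {"translation": [-2.55, 0, -3.7], "roll": 0}, {"translation": [-2.55, 0, -3.75], "roll": 0}, {"translation": [-2.85, 0, -3.5], "roll": 0}, {"translation": [-2.85, 0, -3.5], "roll": 0}, {"translation": [-2.9, 0, -3.45], "roll": 0}, {"translation": [-3.15, 0, -3.2], "roll": 0}, {"translation": [-3.15, 0, -3.2], "roll": 0}, {"translation": [-3.2, 0, -3.2], "roll": 0}, {"translation": [0, 0, 0], "roll": 0}, {"translation": [0, 0, 0], "roll": 0}]}}

```text
time: 16.4
tool_pos: [0.6176, 0.2644, 0.292]
tool_rot: [3.141, 0.0, 2.943]
contact_force: [-1.0, 0.5, -2.1]
opening: 0.0233
grip_force: 58.0
```

{"method": "step_arm", "body": {"commands": [{"translation": [0, 0, 0], "roll": 0}, {"translation": [0, 0, 0], "roll": 0}, {"translation": [0, 0, 0], "roll": 0}, {"translation": [0, 0, 0], "roll": 0}, {"translation": [0, 0, 0], "roll": 0}, {"translation": [0, 0, 0], "roll": 0}]}}

```text
time: 16.9
tool_pos: [0.6173, 0.2644, 0.292]
tool_rot: [3.142, 0.0, 2.943]
contact_force: [0.0, -0.1, -2.3]
opening: 0.0229
grip_force: 58.0
```

```bash
python3 - <<'E'
from h import *
s=observe();print(s['time'],s['tool_pos'],s['tool_rot'],s['contact_force'])
b=read_camera('scene')
cv2.imwrite('pics/w7b.png',b[:,:,::-1])
print([x for x in barfit('pics/w7b.png') if x[0]>30])
o=cv2.resize(b[60:330,200:440],(533,600),interpolation=cv2.INTER_CUBIC);cv2.imwrite('pics/w7.png',o[:,:,::-1])
E
```

```text
16.9 [0.61732549 0.26442918 0.29195266] [3.14152103e+00 5.65116384e-05 2.94284877e+00] [ 0.02156277 -0.14133976 -2.27413171]
[(31.5, 25), (33.0, 29), (34.5, 70), (36.0, 165), (37.5, 166), (39.0, 85), (40.5, 2), (42.0, 64), (43.5, 113), (45.0, 168), (46.5, 148), (48.0, 157), (49.5, 161), (51.0, 166), (52.5, 167), (54.0, 166), (55.5, 161), (57.0, 152), (58.5, 162), (60.0, 164)]
```

View pics/w7.png

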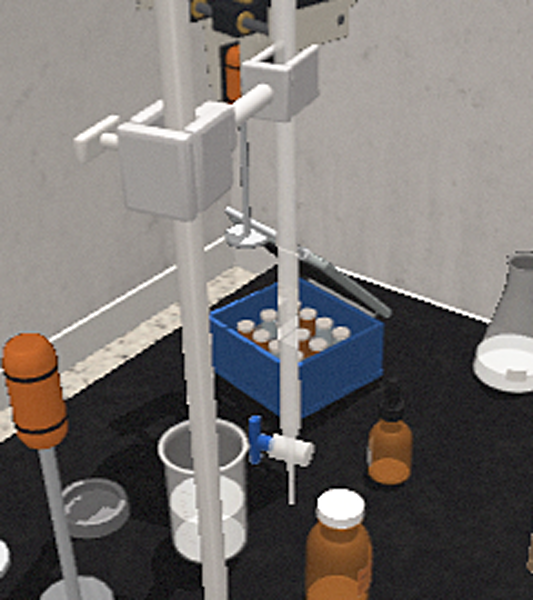

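The picture shows the lid standing open with its bar on the foot at (243,236), near 45°. The beaker and both bottles are in place and the force is steady at about 2 N.

```bash
python3 -c "
from cell import *
print(hand_in())"
```

```text
the job is handed in; nothing more can be done
None
```

I dipped the lifter in the beaker and handed the job in with the gripper still holding it under the bar, the lid propped at about 45°; the angle comes from the commanded path and the final picture, and no verdict came back.

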